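# Refit the filter cap of the bench dust collector

## Task

The filter cap of the small bench dust collector has been left lying on the saw table: press the collector's latch tab inward, swing the vent cover wide open (past a right angle) so that it stays up, and set the cap squarely on the threaded neck with its bar straight across (left to right, parallel to the cover's hinge). Turn the cap backwards (anticlockwise) until the thread drops into place, then screw it clockwise fully down onto the filter, and shut the cover until the latch snaps over it again. Leave the other things on the table where they are.

Things in the scene. Friction and masses are not known exactly. Their poses are not given: they have to be found in the camera images.
- collector: Bench dust collector: fixed grey wedge-shaped housing, 220 mm deep, 172 wide, 157 high behind its cover, black hose port at the back. Origin on the table, below the middle of the filter; x level from its front to its back (away from the robot), y to its left, z up. Its top slopes up to the back at 30 degrees; the vent cover lies on the slope.
- filter_neck: Threaded neck standing in the filter bay under the cover, fixed. Origin in the middle of the flat grey clamping face round its foot, 67 mm above collector. z is the neck's axis, out of the bay, tilted 30 degrees from vertical towards the collector's front, so the tool must be tilted as much; x up the slope; y to the collector's left, parallel to the hinge.
- neck_top (a point): Middle of the neck's top, 22 mm above the clamping face, axes as filter_neck. Core 42 mm thick with a bevelled top; four-start right-handed thread of 56 mm outside diameter, 34 mm lead per turn, the four starts 18.4 mm above the face. Once on, the cap has about 2.5 mm play sideways and 1.5 mm along the axis.
- bay_rim (a point): On the neck's axis, 56 mm above the clamping face, level with the rim of the bay, axes as filter_neck. The bay is 160 mm square inside (x and y), so open fingers fit beside the cap's bar. The filter fills its floor.
- cap: Black plastic cap, 50 mm high, loose, lies on the table bar up. Origin under its middle, z up through the bar, x along the bar. Brim 82 mm across and 5 mm thick; ribbed skirt 68 mm across, 29 mm high; bar on top. 61 mm bore with four thread ribs, so each quarter turn is alike to the thread. Centre of mass near the axis. 0.08 to 0.15 kg.
- cap_bar (a point): Middle of the cap's bar grip, 39.5 mm above the cap's origin, axes as the cap. The bar is 66 mm long (x), 24 mm wide (y) and stands from 29 to 50 mm above the origin; grip it across its width.
- mark_across (a point): At the neck's origin; z as the neck, x = direction of the bar (either way round) when the cap is set on: across. The cap then stands on the thread crests, its origin 9.4 mm above the clamping face, and stays there by itself. Turned backwards (anticlockwise, looking into the bay) it climbs 0.094 mm per degree.
- mark_back (a point): At the neck's origin; x = the bar's direction 33.5 degrees anticlockwise of across, on the crests shortly before the thread drops (cap origin 12.5 mm above the face).
- mark_drop (a point): At the neck's origin; x = the bar's direction where the thread drops, 45 degrees anticlockwise of across: the cap comes down from 13.6 to 5.1 mm above the face when let or lightly pushed. A few degrees beyond it is still free to drop. Turned clockwise from there it runs down 0.094 mm per degree.
- mark_home (a point): At the neck's origin; x = the bar's direction with the cap home, 28 degrees clockwise of across. Screwed down, the brim touches the face at about 9 degrees clockwise of across (cap origin 0 mm) and the thread is tight at about 25 degrees, 70 degrees after the drop; the turning moment then rises.
- cover (a joint): Hinge of the vent cover (rad): 0 shut, grows as its front edge swings up and back, stop at 2.25. The hinge is stiff: from about 1.6 on the cover stays where it is left, and at 1.75 it is clear of a gripper at work in the bay. When the latch lets go, a sprung rubber bumper lifts it to about 0.08. Snapping it shut takes about 10 N at the handle; latched it reads about 0.006.
- cover_hinge (a point): On the hinge axis of the vent cover, mid-width, at the top of the slope; y along the hinge, when shut axes as filter_neck. The cover is a louvred steel plate 172 mm wide, reaching 172 mm from the hinge, 5 mm thick, its underside level with the axis. It swings by turning about +y.
- cover_handle (a point): Middle of the round bar of the cover's bail handle: 12 mm thick, 84 mm long along y (parallel to the hinge), 138 mm from the hinge along the cover, 41 mm out from its underside (36 from its outer face). Site x: along the cover to the hinge, z: out of its outer face. Gripped lightly, the bar turns between the fingers, so the tool can stay upright all the way.
- latch (a joint): Rocking of the steel latch at the collector's front (rad): 0 at rest, its nose over the cover's tongue; pressing the tab into the housing swings the nose away, clear of the cover at about 0.23, stop at 0.36. 4 to 5 N on a wing; it springs back.
- tab_left (a point): Middle of the upper face of the tab's left wing. The steel tab lies in front of the cover's front edge, 88 mm wide (y), 30 mm deep (x); the latch's nose stands 24 mm above it over the middle 28 mm, and the cover's handle stands 48 mm higher, 61 mm up the slope: lean the tool 15 to 30 degrees with the slope. Press a wing along -z of this point (into the slope) by 8 to 9 mm.
- tab_right (a point): Middle of the upper face of the tab's right wing, 58 mm to the right of tab_left; otherwise the same.
- wax_tin: Round tin of paste wax, 74 mm across, 40 mm high: a bystander.
- masking_tape: Roll of masking tape, 96 mm across, 24 mm high: a bystander.
- offcut_3: Wood offcut, 45 by 50 by 40 mm: a bystander.
There are look-alikes about, which are no part of the job. Of the things that look like the cap, the smaller one is meant.

How it is judged:
By the outcome, as a careful person would: the job done as asked, in the order asked, and still so for the second after the job is handed in, with the robot touching nothing.
It also fails if it takes over 72 s, if anything falls off the work surface, if the arm or the gripper's body presses on something with over 40 N, if the wrist force passes 120 N, or if a joint passes its speed limit or range.

## Robot

A 7-joint arm with a two-finger parallel gripper is mounted at the origin on a cart in front of the work surface, level with it; the furniture and walls round the work are solid. World frame = base frame: x ahead of the robot, y to its left, z up, the work surface at z = 0. Lengths are in m, angles in rad, forces in N, time in s.
With the tool pointing down it reaches from about 0.425 to 0.95 m from the base axis. Payload 4.7 kg.
Tool frame: the origin (TCP) lies on the centre line of the jaws, within the pads' length; the fingertips stand robot.nose_length ahead of it and the grasp point (between the pads) lies 8 mm behind it (robot.nose_length is the distance from the TCP to the fingertips, in m); z points along the fingers, y is the line along which they close (so a half turn about z gives the same grasp; the last joint's range is limited). The gripper opens to 85 mm and grips with 20 to 120 N. Pads are 22 mm wide; open, the fingers measure 114 mm over their backs; the gripper's body (76 mm by 85 mm) begins 54 mm behind the grasp point. The pads swing forward as they close: fully open they stand 13 mm farther back than shut.
Start: joints at [-1.32, 0.469, -0.049, 1.532, 0.024, 1.141, -0.082], TCP at [0.186, 0.649, 0.242] pointing down, gripper open.
Joint ranges: [-2.59, 2.59], [-0.33, 1.99], [-1.39, 1.29], [0.1, 2.45], [-1.04, 4.18], [0.21, 1.99], [-2.66, 2.66]. Speed limits (rad/s): [2.57, 2.57, 3.14, 3.14, 3.14, 3.14, 3.14].

## Interface

Orientations are given as [roll, pitch, yaw] about the fixed x, y, z axes, in that order (R = Rz(yaw) Ry(pitch) Rx(roll)).
In Python, from plant import robot gives the robot as it stands. Calls block until the motion is done:
- robot.goto(position, orientation): joint-space move of the TCP to a pose.
- robot.move_straight(position, vel=0.15, attitude=None, contact_N=None): straight line of the TCP; attitude=None keeps the orientation; vel is the mean speed in m/s. With contact_N (N) it stops when the force on the tool has changed by that much, and returns True; else False.
- robot.move_joints(angles): joint-space move.
- robot.grip(opening, strength=None): opening from 0.0 (shut) to 1.0 (fully open); strength is the grip in N (None keeps the last); returns when the fingers have stopped.
- robot.sleep(seconds).
- robot.inverse_kinematics(position, orientation): joint angles nearest the present ones, or None.
- robot.sense(): the state.
- robot.grab_frame(name): name is "side" or "top" or "wrist"; returns a dict with "image" (420x560x3 uint8, red, green, blue), "range_z" (420x560 float32, m along the optical axis (not along the pixel's ray), 0 where there is no reading), "fx", "fy", "cx", "cy" (pixels), "R" (3x3) and "t" (3): a world point X has camera coordinates R X + t. Camera axes: x right, y down, z forward; pixel columns grow to the right and rows downward; lengths in m; the calibration is good to about 2 mm. A picture is of the moment at which its call begins.
A pose or a line that the arm cannot do raises robot.IKError and nothing moves.
- robot.close_job(): hands the job in; it is judged then, once.
The state is a dict: "t": time; "joint_pos": joint angles; "joint_velocities": joint speeds; "effort": joint torques, N m; "tcp_pos": TCP position; "tcp_rot": TCP orientation; "wrist_force": force on the tool from outside, world axes, zero at the start; "torque": the same for the moment, N m; "opening": opening from 0.0 (shut) to 1.0 (fully open); "gripper_force": force on a finger pad.
Only numpy, scipy, OpenCV 4.12 (cv2) and the standard library are available. Lean on these libraries where they do the work, as an engineer would, in place of code of your own. Each camera call takes 0.05 s, during which the arm holds its last target. There are 200 camera calls.

## Working session

There is one attempt and no reset: what is moved stays moved. The work goes in short steps, each a Python script; the robot and the scene stay as the last script left them, time stands still between calls to the robot, and variables do not carry over. Pictures are saved under pics/ and viewed, at most 10 in all, crops included, and the job is handed in when it is done.

```bash
ls; mkdir -p pics
python3 - <<'E'
from plant import robot
import cv2,numpy as np
for n in ["side","top","wrist"]:
    f=robot.grab_frame(n); cv2.imwrite(f"pics/{n}0.png",f["image"][:,:,::-1]); np.savez(f"{n}0.npz",**f)
    print(n,f["fx"],f["cx"],f["cy"],(-f["R"].T@f["t"]).round(3),f["R"].round(2).tolist(),(f["range_z"]>0).mean())
a=cv2.imread("pics/top0.png")
s=robot.sense();print(s["tcp_pos"],s["tcp_rot"],s["opening"],robot.nose_length,s["t"])
E
```

```text
pics
side 390.4083721791896 279.74891264571323 215.25047302804683 [ 0.468 -0.956  0.898] [[1.0, -0.08, -0.01], [-0.06, -0.61, -0.79], [0.06, 0.79, -0.61]] 0.9148724489795919
top 455.0667204090024 277.2617269294612 207.35222841008934 [0.273 0.057 1.471] [[-0.0, -1.0, -0.01], [-0.98, 0.0, -0.19], [0.19, 0.01, -0.98]] 0.9959821428571428
wrist 292.043109785076 278.77675671330746 216.25229508729842 [0.122 0.667 0.373] [[0.28, 0.96, -0.0], [0.93, -0.27, 0.26], [0.25, -0.08, -0.96]] 0.9959141156462585
[0.18627368 0.64837773 0.24153166] [-3.14018152e+00  3.53691223e-05  2.86180359e+00] 1.000264869978886 0.011 0.15
```

View pics/top0.png

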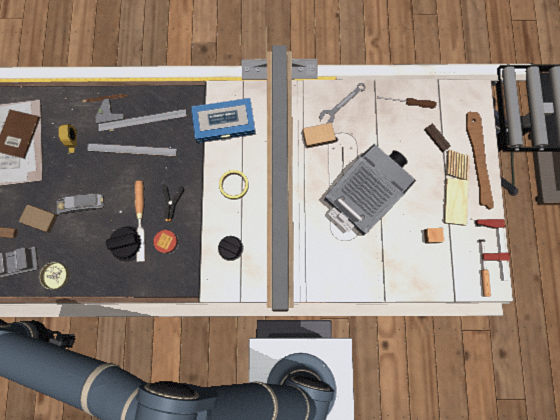

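View pics/side0.png

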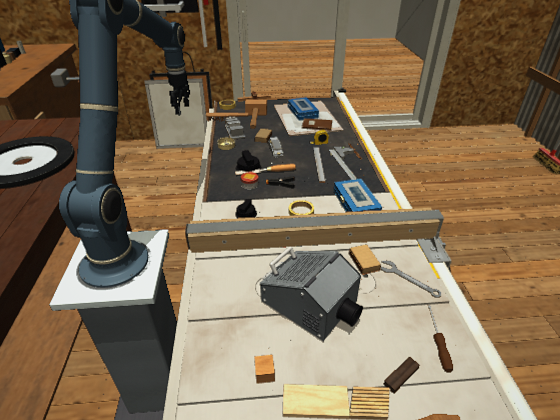

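The top view shows the collector around (370,190), with its latch at (340,220) and hose port at (398,158). The small cap is at (230,246), the larger look-alike is at (123,242), and a fence beam stands at column 281.

```bash
cat > h.py <<'E'
import numpy as np,cv2
from scipy.spatial.transform import Rotation as Rn
def cloud(f):
    z=f["range_z"]; v,u=np.mgrid[:z.shape[0],:z.shape[1]]
    P=np.stack([(u-f["cx"])/f["fx"]*z,(v-f["cy"])/f["fy"]*z,z],-1)
    return np.where(z[...,None]>0,(P-f["t"])@f["R"],np.nan)
def ld(n): return dict(np.load(n))
def plane(P,n0,tol=.003,it=6):
    # least squares plane, trimmed
    m=np.ones(len(P),bool)
    for _ in range(it):
        c=P[m].mean(0); n=np.linalg.svd(P[m]-c,full_matrices=False)[2][2]; n*=np.sign(n@n0)
        r=(P-c)@n; m=abs(r)<max(tol,1.*np.std(r[m]))
    return c,n,m
E
python3 - <<'E'
from h import *
f=ld("top0.npz"); W=cloud(f); 
print("table z",np.nanmedian(W[230:260,300:330,2]),"fence z",np.nanpercentile(W[150:250,278:284,2],50), "fence y",W[200,272:292,1].round(3), W[200,272:292,2].round(2))
h=W[...,2]
c=W[225:270,210:255].reshape(-1,3); 
for lo,hi in((.02,.035),(.043,.06)):
    q=c[(c[:,2]>lo)&(c[:,2]<hi)]; r=cv2.minAreaRect((q[:,:2]*1000).astype(np.float32)); print("cap",lo,q.mean(0).round(4),r,len(q))
B=W[140:240,315:420].reshape(-1,3); B=B[B[:,2]>.03]
S=W[175:205,355:385].reshape(-1,3); cc,n,m=plane(S,[0,0,1]); print("cover",cc,n,m.mean(),np.degrees(np.arccos(n[2])),"yaw",np.degrees(np.arctan2(-n[1],-n[0])))
yaw=np.arctan2(-n[1],-n[0]); ex=np.array([np.cos(yaw),np.sin(yaw)]); ey=np.array([-ex[1],ex[0]])
print("x ext",np.percentile(B[:,:2]@ex,[0,1,99,100]),"y ext",np.percentile(B[:,:2]@ey,[0,2,98,100]),"zmax",B[:,2].max())
for n,b in(("tape",(165,205,213,255)),("tin",(228,258,150,182)),("off",(120,150,298,340))):
    q=W[b[0]:b[1],b[2]:b[3]].reshape(-1,3); q=q[q[:,2]>.012]; print(n,q.min(0).round(3),q.max(0).round(3))
E
```

```text
table z -0.0007066850795105784 fence z 0.0794903777646878 fence y [0.085 0.082 0.079 0.076 0.072 0.069 0.066 0.063 0.06  0.057 0.054 0.051
 0.047 0.044 0.041 0.038 0.035 0.032 0.029 0.025] [0.08 0.08 0.08 0.08 0.08 0.08 0.08 0.08 0.08 0.08 0.08 0.07 0.08 0.08
 0.08 0.08 0.07 0.08 0.07 0.08]
cap 0.02 [0.4269 0.2196 0.0284] ((426.30859375, 219.14212036132812), (64.63716888427734, 67.92318725585938), 64.00531768798828) 206
cap 0.043 [0.4269 0.22   0.0497] ((427.4010009765625, 220.71595764160156), (66.99566650390625, 22.614347457885742), 63.52060317993164) 155Traceback (most recent call last):
  File "<stdin>", line 9, in <module>
  File "h.py", line 12, in plane
    c=P[m].mean(0); n=np.linalg.svd(P[m]-c,full_matrices=False)[2][2]; n*=np.sign(n@n0)
                      ~~~~~~~~~~~~~^^^^^^^^^^^^^^^^^^^^^^^^^^^^
    u, s, vh = gufunc(a, signature=signature)
               ~~~~~~^^^^^^^^^^^^^^^^^^^^^^^^
    raise LinAlgError("SVD did not converge")
numpy.linalg.LinAlgError: SVD did not converge
```

Run:
```python
from h import *
f=ld("top0.npz"); W=cloud(f)
fs=ld("side0.npz"); Ws=cloud(fs)
B=W[140:240,315:420].reshape(-1,3); B=B[B[:,2]>.03]
S=W[175:205,355:385].reshape(-1,3); S=S[~np.isnan(S[:,0])]; cc,n,m=plane(S,[0,0,1]); print("cover",cc,n,m.mean(),np.degrees(np.arccos(n[2])),"yaw",np.degrees(np.arctan2(-n[1],-n[0])))
yaw=np.arctan2(-n[1],-n[0]); ex=np.array([np.cos(yaw),np.sin(yaw)]); ey=np.array([-ex[1],ex[0]])
for nm,w in(("top",W.reshape(-1,3)),("side",Ws.reshape(-1,3))):
    q=w[(w[:,2]>.03)&(np.hypot(*(w[:,:2]-cc[:2]).T)<.2)&(w[:,1]<.02)]
    X=q[:,:2]@ex;Y=q[:,:2]@ey
    r=cv2.minAreaRect((q[:,:2]*1000).astype(np.float32))
    print(nm,len(q),np.percentile(X,[0,1,99,100]).round(3),np.percentile(Y,[0,2,98,100]).round(3),q[:,2].max(),r)
    # cover plane pts
    p=q[abs((q-cc)@n)<.004]; r=cv2.minAreaRect((p[:,:2]*1000).astype(np.float32)); print("  plane pts",len(p),r)
    # handle
    d=(q-cc)@n; hpt=q[(d>.028)&(d<.045)]; print("  handle",len(hpt),hpt.mean(0).round(4),hpt.min(0).round(3),hpt.max(0).round(3),d.max(), (hpt[:,:2].mean(0)@ex).round(4),(hpt[:,:2]@ey).min().round(3),(hpt[:,:2]@ey).max().round(3), "angle",cv2.minAreaRect((hpt[:,:2]*1000).astype(np.float32)) if len(hpt)>3 else 0)
for n,b in(("tape",(165,205,213,255)),("tin",(228,258,150,182)),("off",(120,150,298,340))):
    q=W[b[0]:b[1],b[2]:b[3]].reshape(-1,3); q=q[q[:,2]>.012]; print(n,q.min(0).round(3),q.max(0).round(3))
```

```text
cover [ 0.58800612 -0.20924716  0.13411775] [-0.3409867   0.34452604  0.87465987] 0.657397107897664 28.995253676361376 yaw -45.29581848034842
top 4700 [0.439 0.444 0.727 0.735] [0.183 0.191 0.356 0.363] 0.17159218164729997 ((607.302734375, -225.15940856933594), (175.9837646484375, 296.150390625), 45.76729965209961)
  plane pts 2394 ((573.1558227539062, -190.85235595703125), (171.7613983154297, 165.83984375), 46.26424026489258)
  handle 124 [ 0.5293 -0.1485  0.1303] [ 0.495 -0.185  0.121] [ 0.565 -0.114  0.138] 0.04518163134295549 0.4779 0.225 0.318 angle ((529.3789672851562, -148.8141632080078), (92.92245483398438, 14.937044143676758), 44.26685333251953)
side 6086 [0.444 0.472 0.736 0.739] [0.185 0.189 0.357 0.368] 0.16393881226826285 ((610.7129516601562, -226.562255859375), (177.50177001953125, 297.3830261230469), 47.806636810302734)
  plane pts 575 ((576.940185546875, -192.68704223632812), (169.79843139648438, 165.6531524658203), 47.51518630981445)
  handle 98 [ 0.5332 -0.1541  0.1283] [ 0.499 -0.188  0.124] [ 0.568 -0.119  0.132] 0.0369194891448629 0.4846 0.226 0.319 angle ((533.937744140625, -151.90200805664062), (92.78761291503906, 12.659177780151367), 47.249061584472656)
tape [0.588 0.165 0.012] [0.684 0.26  0.034]
tin [0.411 0.389 0.013] [0.482 0.461 0.047]
off [ 0.763 -0.125  0.012] [ 0.859 -0.018  0.041]
```

Estimates so far: cap at (0.427, 0.220) with its bar at about 63.5°, and collector at about (0.595, -0.213) with yaw about -45°. Next I'll check that the poses are reachable, then take a close wrist view above the collector.

```bash
cat >> h.py <<'E'
Ry=lambda a:Rn.from_euler("y",a).as_matrix(); Rz=lambda a:Rn.from_euler("z",a).as_matrix()
C=np.array([.595,-.2135,0]); YAW=np.radians(-45.)
try: 
    _d=np.load("pose.npz"); C=_d["C"]; YAW=float(_d["YAW"])
except FileNotFoundError: pass
RN=Rz(YAW)@Ry(-np.pi/6)          # neck axes in world
def N(p): return C+[0,0,.067]+RN@(np.array(p)/1000)   # neck frame mm -> world
def att(lean=30,turn=0,flip=1):   # tool z into slope at given lean, tool y = flip*x (turned ccw by turn deg)
    R=Rz(YAW)@Ry(-np.radians(lean))@Rz(np.radians(turn))
    z=-R[:,2]; y=flip*R[:,0]; return Rn.from_matrix(np.c_[np.cross(y,z),y,z]).as_euler("xyz")
def capatt(deg,flip=1):
    z=np.array([0,0,-1.]); a=np.radians(deg); y=flip*np.array([-np.sin(a),np.cos(a),0]); return Rn.from_matrix(np.c_[np.cross(y,z),y,z]).as_euler("xyz")
HINGE=np.array([86,0,56.])
def handle(th): 
    return N(HINGE+1*Ry(th)@[-138,0,41])
E
python3 - <<'E'
from h import *
from plant import robot
for fl in(1,-1):
    T=[("view",N([-60,0,260]),att(30,0,fl)),("tab",N([-113,29,60]),att(25,0,fl)),("tabR",N([-113,-29,60]),att(25,0,fl))]
    T+=[("h%.1f"%t,handle(t),att(0,0,fl)) for t in(0,.5,1,1.5,1.95)]
    T+=[("cap",[.427,.22,.042],capatt(63.5,fl)),("bay",N([0,0,140]),att(30,0,fl))]+[("n%d"%a,N([0,0,50]),att(30,a,fl)) for a in(0,48,-28)]
    for n,p,o in T:
        q=robot.inverse_kinematics(p,o); print(fl,n,None if q is None else np.round(q,2))
E
```

```text
1 view [-0.93 -0.09  0.73  2.26  0.73  0.78 -1.47]
1 tab [-0.35  0.43  0.35  2.27  0.83  0.24 -1.62]
1 tabR [-0.09  0.38  0.15  2.34  1.18  0.26 -1.88]
1 h0.0 [-0.58  0.64  1.1   1.99 -0.71  0.96  0.1 ]
1 h0.5 [-0.55  0.46  1.    1.92 -0.46  1.01 -0.13]
1 h1.0 [-0.49  0.43  0.98  1.78 -0.39  1.14 -0.17]
1 h1.5 [-0.39  0.51  0.99  1.61 -0.44  1.27 -0.1 ]
1 h1.9 [-0.26  0.61  0.98  1.45 -0.51  1.35 -0.04]
1 cap [-0.42  0.45 -0.18  2.15  0.15  0.55  1.97]
1 bay [-0.49  0.24  0.62  2.18  0.51  0.4  -1.13]
1 n0 [-0.24  0.42  0.42  2.16  0.7   0.23 -1.32]
1 n48 [-0.17  0.41  0.34  2.15  0.81  0.26 -0.59]
1 n-28 [-0.28  0.43  0.48  2.16  0.61  0.21 -1.73]
-1 view [-0.6  -0.06  0.42  2.25  0.69  0.75  1.71]
-1 tab [-0.33  0.43  0.32  2.27  0.86  0.25  1.48]
-1 tabR [-0.09  0.38  0.15  2.34  1.18  0.26  1.26]
-1 h0.0 [ 0.81  0.53 -0.8   1.92  0.48  0.9   2.11]
-1 h0.5 [ 0.94  0.49 -0.99  1.84  0.47  1.06  2.12]
-1 h1.0 [ 0.95  0.47 -0.99  1.71  0.42  1.19  2.21]
-1 h1.5 [ 0.94  0.54 -0.99  1.53  0.46  1.32  2.26]
-1 h1.9 [ 0.98  0.73 -1.18  1.37  0.67  1.47  2.2 ]
-1 cap [-0.86  0.47  0.38  2.17 -0.32  0.55 -0.71]
-1 bay [-0.34  0.22  0.44  2.18  0.61  0.43  1.91]
-1 n0 [-0.13  0.41  0.29  2.15  0.85  0.27  1.68]
-1 n48 [-0.09  0.4   0.23  2.15  0.91  0.29  2.47]
-1 n-28 [-0.14  0.41  0.29  2.15  0.85  0.27  1.19]
```

Run:
```python
from h import *
from plant import robot
robot.goto(N([-75,0,250]),att(25,0,1)); print(robot.sense()["t"],robot.sense()["tcp_pos"],N([-75,0,250]))
robot.grip(0.0)
f=robot.grab_frame("wrist"); np.savez("w1.npz",**f); cv2.imwrite("pics/w1.png",f["image"][:,:,::-1]); print(robot.sense()["t"],f["t"])
W=cloud(f).reshape(-1,3); L=(W-N([0,0,0]))@RN*1000   # neck frame mm
q=L[(abs(L[:,0]-10)<60)&(abs(L[:,1])<70)&(abs(L[:,2]-58)<12)]; c,n,m=plane(q,[0,0,1],2.); print("cover plane",c,n,m.mean())
p=L[(abs((L-c)@n)<2.5)]; r=cv2.minAreaRect(p[(abs(p[:,0])<130)&(abs(p[:,1])<130)][:,:2].astype(np.float32)); print("plane rect",r)
hd=L[(L[:,2]>85)&(L[:,2]<110)&(abs(L[:,0]+52)<40)&(abs(L[:,1])<70)]; print("handle",hd.mean(0),np.percentile(hd,[1,99],axis=0),cv2.minAreaRect(hd[:,:2].astype(np.float32)))
t=L[(L[:,0]<-92)&(L[:,0]>-140)&(abs(L[:,1])<60)&(L[:,2]>42)&(L[:,2]<56)]; print("tab",len(t),np.median(t,0),np.percentile(t,[2,98],axis=0))
```

```text
2.8833 [ 0.46115053 -0.07850007  0.24620186] [ 0.46068372 -0.07918372  0.24600635]
3.7 [-0.4502927   0.27253606  0.2757999 ]
cover plane [13.98097308  4.33807464 61.33730388] [-0.01381499 -0.01258355  0.99982538] 0.7400195474024509
plane rect ((-1.2884368896484375, 3.16192626953125), (188.1584014892578, 171.90390014648438), 1.130053997039795)
handle [-48.48337018   5.15445363 100.93110385] [[-54.40818203 -42.28624351  95.89699173]
 [-42.15086967  48.74009526 103.71951485]] ((-48.223236083984375, 2.1856002807617188), (11.961638450622559, 95.5352554321289), 1.0557221174240112)
tab 1712 [-108.35690768    5.66927263   47.60647423] [[-121.69416395  -40.64619334   45.85616865]
 [ -93.59280251   43.76361351   49.31036288]]
```

View pics/w1.png

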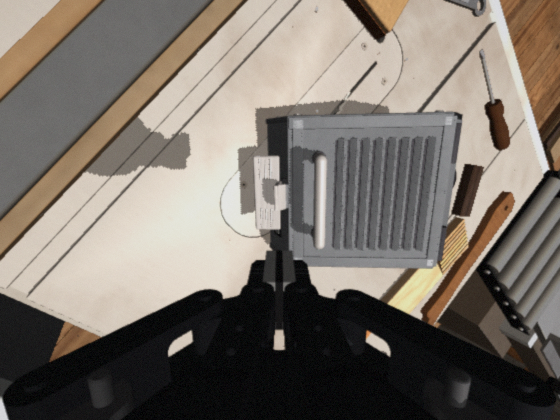

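The wrist view shows the tab at (267,193), the nose at (282,197) and the handle at (320,200). The frame needs about +1.1° of yaw and about 4 mm of shift. I'll apply that and press the left wing.

```bash
python3 - <<'E'
from h import *
from plant import robot
C2=C+Rz(YAW)@[.0033,.0036,.0015]; Y2=YAW+np.radians(1.15)
np.savez("pose.npz",C=C2,YAW=Y2)
E
python3 - <<'E'
from h import *
from plant import robot
st=lambda m:print(m,round(robot.sense()["t"],2),robot.sense()["tcp_pos"].round(4),np.round(robot.sense()["wrist_force"],1))
o=att(28,0,1)
tip=lambda p,l=28: N(p)-(-(Rz(YAW)@Ry(-np.radians(l)))[:,2])*robot.nose_length
robot.goto(tip([-113,30,75]),o); st("hover")
print(robot.move_straight(tip([-113,30,40]),vel=.05,contact_N=2.5)); st("touch")
p=np.array(robot.sense()["tcp_pos"]); print("tip in neck frame",RN.T@(p-tip([0,0,0]))*1000)
robot.move_straight(p-RN[:,2]*.0085,vel=.04); robot.sleep(.2); st("pressed")
f=robot.grab_frame("wrist"); cv2.imwrite("pics/w2.png",f["image"][:,:,::-1]); np.savez("w2.npz",**f)
W=cloud(f).reshape(-1,3); L=(W-N([0,0,0]))@RN*1000
q=L[(abs(L[:,0]-10)<60)&(abs(L[:,1])<70)&(abs(L[:,2]-63)<15)]; c,n,m=plane(q,[0,0,1],2.); print("cover plane",c,n,m.mean())
E
```

```text
hover 4.42 [ 0.5199 -0.0945  0.0872] [ 0.6 -1.4  1.1]
True
touch 5.03 [ 0.5319 -0.1039  0.0617] [-0.2  0.6  2.8]
tip in neck frame [-111.88573221   31.79644657   45.49304983]
pressed 5.56 [ 0.5343 -0.1058  0.0566] [-14.5   8.4  27.6]
cover plane [-16.30661027  40.46920963  69.82905111] [0.04984873 0.01755388 0.99860251] 0.8305442087231519
```

Run:
```python
from h import *
from plant import robot
def st(m): s=robot.sense(); print(m,round(s["t"],2),s["tcp_pos"].round(4),np.round(s["wrist_force"],1),round(s["opening"],3),np.round(s["gripper_force"],1))
p=np.array(robot.sense()["tcp_pos"]); robot.move_straight(p+RN[:,2]*.045,vel=.12)
D=np.array([0,0,-.006]); h=handle(.07)
robot.grip(.45,20)
robot.goto(h+[0,0,.06],att(0,0,1)); st("hover")
f=robot.grab_frame("wrist"); W=cloud(f).reshape(-1,3); L=(W-N([0,0,0]))@RN*1000
q=L[(abs(L[:,0]-10)<60)&(abs(L[:,1])<70)&(abs(L[:,2]-63)<15)]; c,n,m=plane(q,[0,0,1],2.); print("cover plane",c,n,m.mean())
print("contact",robot.move_straight(h+D,vel=.08,contact_N=8)); st("down")
robot.grip(0.0,20); st("grip")
for t in np.arange(.25,1.0,.22):
    robot.move_straight(handle(t)+D,vel=.12); st("%.2f"%t)
```

```text
hover 7.67 [ 0.5217 -0.1132  0.1948] [-29.6  63.3  22.3] 0.448 33.3
cover plane [66.67254882 15.88545166 75.50233494] [0.22425049 0.00235595 0.97452869] 0.9882154882154882
contact True
down 8.03 [ 0.5176 -0.1093  0.1852] [-1.5  4.1 -0.7] 0.449 2.2
grip 8.48 [ 0.5197 -0.1116  0.1868] [-0.9  0.3 -0.3] 0.001 0.0
0.25 9.03 [ 0.5293 -0.1461  0.1555] [-0.  -0.7  1. ] -0.001 0.0
0.47 9.44 [ 0.5326 -0.1482  0.1881] [ 0.5  0.2 -0.6] 0.005 0.0
0.69 9.86 [ 0.5398 -0.1557  0.2168] [-1.   1.  -0.6] -0.002 0.0
0.91 10.28 [ 0.5519 -0.1674  0.2433] [-0.1  0.5 -0.6] -0.003 0.0
```

Run:
```python
from h import *
from plant import robot
f=robot.grab_frame("wrist");g=robot.grab_frame("top"); np.savez("w3.npz",**f)
a=f["image"][:,:,::-1]; b=cv2.resize(g["image"][120:250,290:440,::-1],(480,420)); cv2.imwrite("pics/w3.png",cv2.resize(np.hstack([a,b]),(800,323)))
W=cloud(g)[140:240,315:420].reshape(-1,3); L=(W-N([0,0,0]))@RN*1000; print(np.nanmax(W[:,2]))
W=cloud(f).reshape(-1,3); L=(W-N([0,0,0]))@RN*1000
q=L[(abs(L[:,0]-20)<60)&(abs(L[:,1])<70)&(L[:,2]>50)&(L[:,2]<140)]; c,n,m=plane(q,[0,0,1],2.); print("cover plane",c,n,m.mean())
```

```text
0.6896903280925701
cover plane [29.81116689  9.22078986 65.48022119] [0.07922126 0.00359666 0.99685057] 0.726546368614777
```

View pics/w3.png

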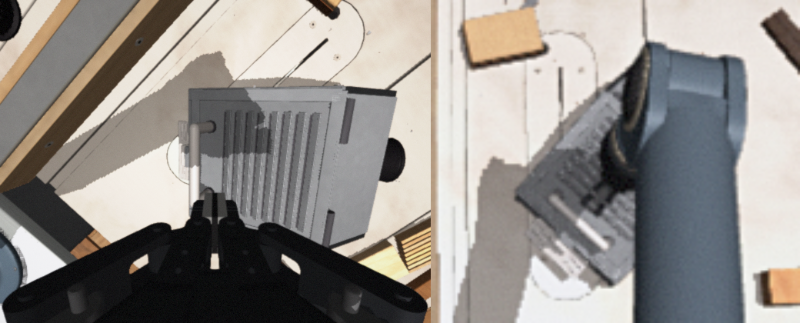

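The cover rests slightly lifted, at about 0.08. The handle runs from (200,125) to (208,195) in the wrist half of the picture, and the shut gripper is above it. The earlier joint-space move snagged the handle, so I'll now approach with straight lines only.

Run:
```python
from h import *
from plant import robot
def st(m): s=robot.sense(); print(m,round(s["t"],2),s["tcp_pos"].round(4),np.round(s["wrist_force"],1),round(s["opening"],3),np.round(s["gripper_force"],1))
W=cloud(ld("w3.npz")).reshape(-1,3); L=(W-N([0,0,0]))@RN*1000
A=(L-HINGE)@Ry(.08)  # cover frame
hd=A[(A[:,2]>33)&(A[:,2]<52)&(abs(A[:,0]+138)<14)&(A[:,1]>0)&(A[:,1]<40)]; print(len(hd),hd.mean(0) if len(hd) else 0)
D=np.array([0,0,-.006]); h=handle(.08)
robot.grip(.45,20)
robot.move_straight(h+[0,0,.06],vel=.15); st("hover")
print("contact",robot.move_straight(h+D,vel=.1,contact_N=8)); st("down")
robot.grip(0.0,20); st("grip")
```

```text
700 [-135.07712767   20.83986488   44.32958787]
hover 11.34 [ 0.5314 -0.1473  0.1983] [0.4 0.3 0.4] 0.45 0.0
contact False
down 12.15 [ 0.5314 -0.1471  0.1324] [ 0.2 -0.2 -0.2] 0.453 0.0
grip 12.5 [ 0.5315 -0.1473  0.1326] [ 1.2 -0.6  1.8] 0.132 19.7
```

Run:
```python
from h import *
from plant import robot
def st(m): s=robot.sense(); print(m,round(s["t"],2),s["tcp_pos"].round(4),np.round(s["wrist_force"],1),round(s["opening"],3),np.round(s["gripper_force"],1)); return np.linalg.norm(s["wrist_force"])
D=np.array([0,0,-.006])
for t in np.arange(.25,1.97,.24):
    robot.move_straight(handle(t)+D,vel=.12)
    if st("%.2f"%t)>45: break
```

```text
0.25 12.85 [ 0.5303 -0.1461  0.1565] [ 3.5 -1.3 -0.8] 0.128 19.9
0.49 13.28 [ 0.5334 -0.1492  0.1898] [ 4.9 -2.1 -2. ] 0.131 19.7
0.73 13.72 [ 0.5416 -0.1571  0.2214] [ 3.4 -0.  -2.2] 0.134 19.6
0.97 14.15 [ 0.555  -0.1699  0.2502] [-3.3  4.   2.8] 0.13 19.7
1.21 14.58 [ 0.5735 -0.1876  0.2743] [-7.   4.9  9. ] 0.128 20.3
1.45 15.02 [ 0.597  -0.2101  0.2906] [-4.2  2.9 10.5] 0.128 20.6
1.69 15.45 [ 0.6219 -0.2342  0.298 ] [0.1 2.1 6.7] 0.129 20.8
1.93 15.88 [ 0.6464 -0.2577  0.2967] [1.3 0.4 2.5] 0.133 21.1
```

Run:
```python
from h import *
from plant import robot
def st(m): s=robot.sense(); print(m,round(s["t"],2),s["tcp_pos"].round(4),np.round(s["wrist_force"],1),round(s["opening"],3))
robot.grip(.27,20); p=np.array(robot.sense()["tcp_pos"])
robot.move_straight([p[0],p[1],.375],vel=.2); st("up")
robot.move_straight(N([-60,0,235]),vel=.3,attitude=att(30,0,1)); st("view")
f=robot.grab_frame("wrist"); np.savez("w4.npz",**f); cv2.imwrite("pics/w4.png",f["image"][:,:,::-1])
W=cloud(f).reshape(-1,3); L=(W-N([0,0,0]))@RN*1000
r=np.hypot(L[:,0],L[:,1])
q=L[(r<24)&(L[:,2]>15)&(L[:,2]<30)]; print("top",len(q),np.median(q,0)); c,n,m=plane(q[abs(q[:,2]-np.median(q[:,2]))<2],[0,0,1],1.); print(c,n)
q=q[abs(q[:,2]-np.median(q[:,2]))<1.5]; print(cv2.minEnclosingCircle(q[:,:2].astype(np.float32)), cv2.minAreaRect(q[:,:2].astype(np.float32)))
q=L[(r<75)&(abs(L[:,2])<6)]; print("floor",len(q),np.median(q,0))
```

```text
up 16.7 [ 0.6451 -0.2577  0.3748] [ 0.3  0.6 -0.9] 0.266
view 18.48 [ 0.4779 -0.0962  0.2422] [ 0.1 -0.2  0. ] 0.27
top 0 [nan nan nan]
  return _methods._mean(a, axis=axis, dtype=dtype,
  ret = um.true_divide(
  ret = ret.dtype.type(ret / rcount)
h.py:12: RuntimeWarning: Mean of empty slice.
  c=P[m].mean(0); n=np.linalg.svd(P[m]-c,full_matrices=False)[2][2]; n*=np.sign(n@n0)
Traceback (most recent call last):
  File "h.py", line 12, in plane
    c=P[m].mean(0); n=np.linalg.svd(P[m]-c,full_matrices=False)[2][2]; n*=np.sign(n@n0)
                      ~~~~~~~~~~~~~~~~~~~~~~~~~~~~~~~~~~~~~~~~~~~~^^^
IndexError: index 2 is out of bounds for axis 0 with size 0
```

View pics/w4.png

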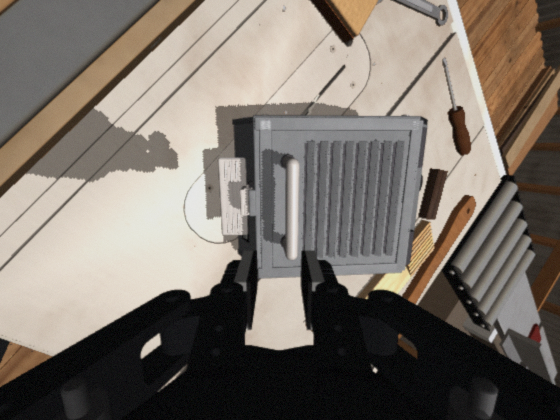

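The cover is shut again: its whole face is visible around (340,195), with the handle at (292,205). My descending line hooked the plate's front edge. I'll measure whether it has latched.

Run:
```python
from h import *
for nm in("w1.npz","w4.npz"):
    f=ld(nm); W=cloud(f).reshape(-1,3); L=(W-N([0,0,0]))@RN*1000
    q=L[(abs(L[:,0]-20)<60)&(abs(L[:,1])<70)&(abs(L[:,2]-63)<15)]; c,n,m=plane(q,[0,0,1],2.); print(c,n,m.mean(), "z at x=-70",c[2]-n[0]/n[2]*(-70-c[0]))
    hd=L[(L[:,2]>85)&(L[:,2]<122)&(abs(L[:,0]+52)<30)&(abs(L[:,1])<35)]; print("handle",hd.mean(0),np.percentile(hd,[2,98],axis=0))
```

```text
[21.69401221  4.45011063 61.3743665 ] [0.00203819 0.00143994 0.99999689] 0.7371058676132805 z at x=-70 61.56125678331489
handle [-52.03351136   0.89837235 101.43516922] [[-57.5344303  -33.60150033  97.62607669]
 [-46.29594164  33.96199452 103.72984076]]
[20.3612802   6.18875527 66.63574311] [0.080496   0.00383352 0.99674756] 0.7426362038664324 z at x=-70 73.93319970326264
handle [-48.35022916   1.44588414 112.03129249] [[-53.92677444 -33.34110858 108.14008868]
 [-42.42854255  33.78838979 114.2658516 ]]
```

It's at 0.08 and not latched, so I'll open it again and leave with a high, level exit.

Run:
```python
from h import *
from plant import robot
def st(m): s=robot.sense(); print(m,round(s["t"],2),s["tcp_pos"].round(4),np.round(s["wrist_force"],1),round(s["opening"],3)); return np.linalg.norm(s["wrist_force"])
D=np.array([0,0,-.006]); h=handle(.08)
robot.grip(.45,20)
robot.move_straight(h+[0,0,.05],vel=.2,attitude=att(0,0,1)); st("hover")
assert not robot.move_straight(h+D,vel=.15,contact_N=8)
robot.grip(0.0,20); st("grip"); assert robot.sense()["opening"]>.08
for t in np.linspace(.25,1.97,7):
    robot.move_straight(handle(t)+D,vel=.18)
    if st("%.2f"%t)>45: raise SystemExit
robot.grip(.27,20); p=np.array(robot.sense()["tcp_pos"])
robot.move_straight([p[0],p[1],.41],vel=.3); st("up")
v=N([-60,0,235]); robot.move_straight([*(p[:2]-.16*RN[:2,0]/np.linalg.norm(RN[:2,0])),.41],vel=.35); st("fwd")
robot.move_straight(v,vel=.3,attitude=att(30,0,1)); st("view")
f=robot.grab_frame("wrist"); np.savez("w5.npz",**f); cv2.imwrite("pics/w5.png",f["image"][:,:,::-1])
```

```text
hover 19.82 [ 0.5303 -0.146   0.1879] [0.1 0.7 0.1] 0.45
grip 20.7 [ 0.5319 -0.1472  0.133 ] [ 0.9 -0.6  3.4] 0.133
0.25 20.98 [ 0.5307 -0.1461  0.1568] [ 4.1 -1.5 -1.1] 0.127
0.54 21.36 [ 0.5346 -0.1502  0.1959] [ 4.4 -0.5 -2.2] 0.131
0.82 21.73 [ 0.5459 -0.161   0.2324] [-0.2  3.1  0.7] 0.132
1.11 22.11 [ 0.5643 -0.1786  0.2646] [-8.2  7.1 11.9] 0.13
1.40 22.48 [ 0.5919 -0.205   0.2882] [-6.3  4.2 13.8] 0.128
1.68 22.86 [ 0.622  -0.234   0.2985] [-1.3  1.6 10. ] 0.126
1.97 23.23 [ 0.652  -0.2628  0.2964] [ 0.9 -0.5  6.9] 0.131
up 24.04 [ 0.6494 -0.2619  0.4105] [ 0.2 -0.4 -0.5] 0.267
fwd 24.65 [ 0.5333 -0.151   0.4089] [-0.8 -0.1 -0.9] 0.27
view 26.18 [ 0.4782 -0.0962  0.2423] [-0.4 -0.   0.1] 0.27
```

View pics/w5.png

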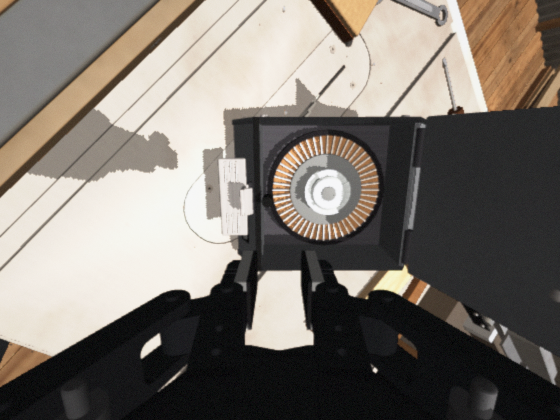

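Run:
```python
from h import *
f=ld("w5.npz")
W=cloud(f).reshape(-1,3); L=(W-N([0,0,0]))@RN*1000
r=np.hypot(L[:,0],L[:,1])
q=L[(r<75)&(abs(L[:,2])<45)]; print(np.histogram(q[:,2],bins=np.arange(-45,46,5)))
q=L[(r<35)&(L[:,2]>12)&(L[:,2]<32)]; z0=np.median(q[:,2]); q=q[abs(q[:,2]-z0)<1.5]; c,n,m=plane(q,[0,0,1],1.); print("top",len(q),c,n,cv2.minEnclosingCircle(q[:,:2].astype(np.float32)), cv2.minAreaRect(q[:,:2].astype(np.float32)))
for z in (10,15): 
    q=L[(r<40)&(abs(L[:,2]-z)<3)]; print(z,len(q),cv2.minEnclosingCircle(q[:,:2].astype(np.float32)))
```

```text
(array([   0,    0,    0,    0,   12,   87, 2560,  886, 5194,  166,   97,
        399,  395,  714,    0,    0,    0,    0]), array([-45, -40, -35, -30, -25, -20, -15, -10,  -5,   0,   5,  10,  15,
        20,  25,  30,  35,  40,  45]))
top 649 [-0.50182226  0.9347088  20.72817343] [0.00174735 0.00256561 0.99999518] ((-0.2614898085594177, 0.48385486006736755), 20.566186904907227) ((-0.3614311218261719, 0.772705078125), (40.060516357421875, 40.55049514770508), 1.0892826318740845)
10 324 ((0.05500214546918869, 0.2885549068450928), 28.006988525390625)
15 457 ((-0.23101875185966492, 0.2694506049156189), 27.836328506469727)
```

The bay is open: the neck is at (328,192) and the cover stays up on the right. The neck matches my frame within 1 mm. Next is the cap, with a wrist check above it.

Run:
```python
from h import *
from plant import robot
np.savez("pose.npz",C=C+RN@[-.0002,.0004,-.0011],YAW=YAW)
robot.grip(.6,60)
robot.goto([.427,.22,.2],capatt(63.5,-1)); print(robot.sense()["t"],robot.sense()["tcp_pos"],robot.sense()["joint_pos"])
f=robot.grab_frame("wrist"); np.savez("w6.npz",**f); cv2.imwrite("pics/w6.png",f["image"][:,:,::-1])
W=cloud(f).reshape(-1,3); W=W[np.hypot(W[:,0]-.427,W[:,1]-.22)<.055]
print("top z",np.percentile(W[:,2],[50,90,99]))
for lo,hi in((-.003,.0),(.003,.008),(.026,.031),(.046,.054)):
    q=W[(W[:,2]>lo)&(W[:,2]<hi)]; 
    if len(q)>5: print(lo,len(q),q.mean(0).round(4),cv2.minAreaRect((q[:,:2]*1000).astype(np.float32)),cv2.minEnclosingCircle((q[:,:2]*1000).astype(np.float32)))
```

```text
27.825 [0.4273324  0.21866949 0.19985362] [-0.03916882  0.25359225 -0.60652284  2.00424068  0.18006898  0.93587376
 -1.20247456]
top z [0.26586962 0.28503097 0.29176954]
-0.003 1129 [ 0.4244  0.2243 -0.0006] ((427.2283630371094, 219.81924438476562), (108.41163635253906, 109.16090393066406), 16.082935333251953) ((427.00457763671875, 219.9887237548828), 54.97825241088867)
0.003 651 [0.4391 0.2397 0.0062] ((432.1045227050781, 224.46060180664062), (76.04756164550781, 80.71696472167969), 64.72126770019531) ((431.142333984375, 221.84600830078125), 40.79896926879883)
0.026 1690 [0.4317 0.223  0.0295] ((432.04058837890625, 223.65530395507812), (66.04721069335938, 70.24303436279297), 64.72171020507812) ((431.2281494140625, 221.7141876220703), 35.644805908203125)
0.046 1540 [0.432  0.2232 0.0502] ((431.0691223144531, 221.63543701171875), (66.35409545898438, 23.853271484375), 64.12876892089844) ((431.6986389160156, 221.28651428222656), 33.931888580322266)
```

Run:
```python
from h import *
from plant import robot
def st(m): s=robot.sense(); print(m,round(s["t"],2),s["tcp_pos"].round(4),np.round(s["wrist_force"],1),round(s["opening"],3),np.round(s["gripper_force"],1))
robot.move_straight([.4312,.2217,.07],vel=.2,attitude=capatt(64.2,-1))
print("contact",robot.move_straight([.4312,.2217,.042],vel=.08,contact_N=6)); st("down")
robot.grip(0,60); st("grip")
robot.move_straight([.4312,.2217,.22],vel=.25); st("lift")
robot.goto(N([-50,0,170]),att(30,0,1)); st("above"); print(robot.sense()["joint_pos"].round(2))
f=robot.grab_frame("wrist"); cv2.imwrite("pics/w7.png",f["image"][:,:,::-1])
for a in(0,24,48,10,-28):print(a,np.round(robot.inverse_kinematics(N([0,0,52]),att(30,a,1)),2))
```

```text
contact False
down 29.18 [0.4312 0.2218 0.0419] [0.8 0.  0.1] 0.601 0.0
grip 29.53 [0.4316 0.222  0.0426] [-0.4 -0.1  4.9] 0.261 59.5
lift 30.39 [0.4303 0.2208 0.2185] [-0.4 -0.8 -2.5] 0.265 58.8
above 31.72 [ 0.5085 -0.1232  0.1896] [ 0.9 -0.6 -1.6] 0.269 58.9
[ 0.26  0.17 -0.34  2.23  0.89  0.57 -1.55]
0 [ 0.29  0.41 -0.22  2.12  1.16  0.44 -1.69]
24 [ 0.32  0.41 -0.26  2.12  1.17  0.45 -1.28]
48 [ 0.35  0.41 -0.3   2.12  1.19  0.47 -0.87]
10 [ 0.3   0.41 -0.24  2.12  1.16  0.45 -1.52]
-28 [ 0.25  0.4  -0.18  2.12  1.14  0.42 -2.17]
```

View pics/w7.png

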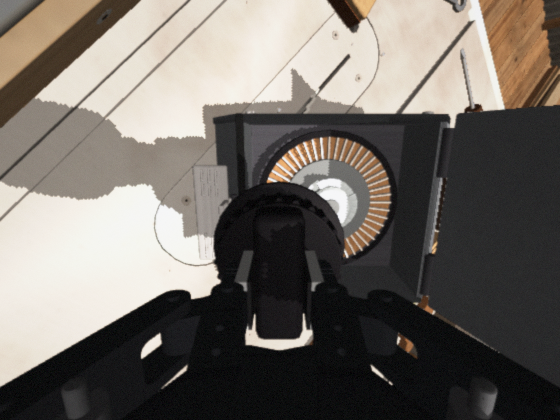

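The cap is held squarely with its bar across, centred at (280,250). Next I'll set it on the neck and turn it back.

Run:
```python
from h import *
from plant import robot
G=42.
def st(m): s=robot.sense(); q=RN.T@(np.array(s["tcp_pos"])-N([0,0,0]))*1000-[0,0,G]; print(m,round(s["t"],2),q.round(1),(RN.T@s["wrist_force"]).round(1),"Mz",(RN.T@s["torque"]).round(2)[2],round(s["opening"],3)); return q
robot.move_straight(N([0,0,G+35]),vel=.15); st("over")
print("contact",robot.move_straight(N([0,0,G+6]),vel=.05,contact_N=5)); q=st("on")
if 7<q[2]<12:
    z0=q[2]
    for a in(12,24,36,48):
        robot.move_straight(N([0,0,G+z0+.094*min(a,45)-.2]),vel=.03,attitude=att(30,a,1)); st(a)
```

```text
over 32.62 [-0.5  0.5 35.4] [-1.2  0.3 -1.5] Mz -0.0 0.265
contact True
on 33.14 [-0.1 -0.2  9.4] [ 0.2 -1.4  6.7] Mz 0.01 0.269
12 33.5 [ 0.7  0.5 10.5] [-0.8 -0.5  6.2] Mz 0.05 0.265
24 33.86 [ 0.5  0.5 11.6] [ 0.3 -0.9  6.3] Mz 0.03 0.265
36 34.22 [ 0.5  0.5 12.7] [-0.5 -0.   5.4] Mz 0.06 0.267
48 34.58 [-0.4 -0.3 12.8] [-0.9 -0.3 -0.8] Mz -0.02 0.266
```

Run:
```python
from h import *
from plant import robot
G=42.
def st(m): s=robot.sense(); q=RN.T@(np.array(s["tcp_pos"])-N([0,0,0]))*1000-[0,0,G]; print(m,round(s["t"],2),q.round(1),(RN.T@s["wrist_force"]).round(1),"Mz",(RN.T@s["torque"]).round(2)[2],round(s["opening"],3)); return q
print("contact",robot.move_straight(N([0,0,G+3]),vel=.05,contact_N=6)); q=st("drop")
if q[2]<7.5:
    robot.move_straight(N([0,0,G+4.8]),vel=.03)
    for a in(36,24,12,0,-9,-16,-22,-27):
        robot.move_straight(N([0,0,G+max(0,5.1-.094*(45-a))]),vel=.03,attitude=att(30,a,1)); st(a)
        if abs((RN.T@robot.sense()["torque"])[2])>2: break
```

```text
contact True
drop 34.82 [0.2 0.3 5. ] [ 2.2 -0.   2.7] Mz -0.03 0.264
36 35.42 [-0.2  0.4  4. ] [-1.3  1.4  1. ] Mz 0.03 0.27
24 35.78 [-0.1 -0.2  2.9] [-0.8  0.4  0.4] Mz 0.02 0.267
12 36.14 [-0.1 -0.4  1.8] [-0.7 -0.5 -0.8] Mz 0.02 0.263
0 36.5 [-0.1 -0.2  0.8] [-0.7 -0.2 -1.4] Mz 0.02 0.268
-9 36.81 [-0. -0.  0.] [-1.3 -0.1 -2. ] Mz 0.02 0.265
-16 37.08 [0.  0.1 0. ] [-0.7 -0.2 -2.6] Mz -0.01 0.261
-22 37.34 [-0.1 -0.2 -0.2] [-0.4  0.4 -4.4] Mz 0.01 0.267
-27 37.59 [ 0.2  0.  -0.5] [ 2.   1.9 -9.3] Mz 0.79 0.262
```

Run:
```python
from h import *
from plant import robot
G=42.
def st(m): s=robot.sense(); q=RN.T@(np.array(s["tcp_pos"])-N([0,0,0]))*1000-[0,0,G]; print(m,round(s["t"],2),q.round(1),(RN.T@s["wrist_force"]).round(1),"Mz",(RN.T@s["torque"]).round(2)[2],round(s["opening"],3)); return q
robot.move_straight(N([0,0,G-.3]),vel=.03,attitude=att(30,-29.5,1)); st(-29.5)
robot.grip(.6,20); st("rel")
robot.move_straight(N([0,0,G+50]),vel=.15); 
robot.move_straight(N([-60,0,235]),vel=.25,attitude=att(30,0,1)); st("view")
f=robot.grab_frame("wrist"); np.savez("w8.npz",**f); cv2.imwrite("pics/w8.png",f["image"][:,:,::-1])
W=cloud(f).reshape(-1,3); L=(W-N([0,0,0]))@RN*1000
q=L[(np.hypot(L[:,0],L[:,1])<45)&(L[:,2]>44)&(L[:,2]<60)]; print(len(q),q.mean(0)); print(cv2.minAreaRect(q[:,:2].astype(np.float32)))
q=L[(L[:,0]>80)&(abs(L[:,1])<70)&(L[:,2]>90)&(L[:,2]<200)]; c,n,m=plane(q,[-1,0,0],2.); print("cover",c,n,"theta",np.arctan2(-n[2],n[0]*1),len(q))
for n,p in(("fwd",[.5333,-.151,.41]),("up",[.650,-.262,.41]),("h",[.652,-.2628,.2964]),("0",handle(0))):print(n,np.round(robot.inverse_kinematics(p,att(0,0,1)),2))
```

```text
-29.5 37.84 [ 0.4  0.6 -0.4] [ 1.5  0.8 -8.3] Mz 1.23 0.269
rel 38.23 [ 0.2  0.  -0. ] [-0.9 -0.4 -0.7] Mz -0.02 0.602
view 39.48 [-59.9  -0.6 192. ] [1.2 0.1 0.1] Mz 0.04 0.602
1247 [-0.56080478  1.22086256 49.41356074]
((-0.1399226188659668, -0.3260765075683594), (65.5685043334961, 24.335758209228516), 64.18592071533203)
cover [118.6942642   -0.48569828 140.72607   ] [-0.93351484 -0.00101096  0.35853732] theta -2.774891883954755 20419
fwd [ 0.42  0.18 -0.26  1.56  0.05  1.41 -0.61]
up [ 0.43  0.44 -0.17  1.2   0.07  1.5  -0.5 ]
h [ 0.45  0.49 -0.2   1.38  0.1   1.28 -0.52]
0 [ 0.37  0.42 -0.22  1.93  0.12  0.81 -0.69]
```

View pics/w8.png

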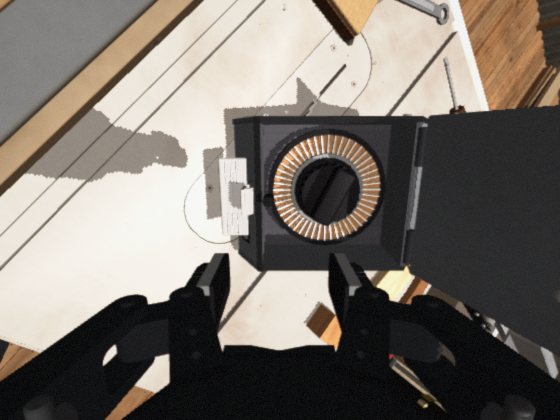

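The cap is down, centred at (328,190), with its bar about 26° clockwise of across. The cover stands at 1.94. I'll give the cap one firmer final tightening, then leave with a level exit to the handle.

Run:
```python
from h import *
from plant import robot
G=42.
def st(m): s=robot.sense(); q=RN.T@(np.array(s["tcp_pos"])-N([0,0,0]))*1000-[0,0,G]; print(m,round(s["t"],2),q.round(1),(RN.T@s["wrist_force"]).round(1),"Mz",(RN.T@s["torque"]).round(2)[2],round(s["opening"],3)); return q
robot.move_straight(N([0,0,G+45]),vel=.25,attitude=att(30,-26,1))
print(robot.move_straight(N([0,0,G+.5]),vel=.12,contact_N=10)); st("down")
robot.grip(0,110); st("grip")
robot.move_straight(N([0,0,G]),vel=.03,attitude=att(30,-32,1)); st(-32)
robot.grip(.6,20)
robot.move_straight(N([0,0,G+55]),vel=.2)
robot.move_straight(N([-60,0,235]),vel=.3,attitude=att(30,0,1)); st("view")
f=robot.grab_frame("wrist"); W=cloud(f).reshape(-1,3); L=(W-N([0,0,0]))@RN*1000
q=L[(np.hypot(L[:,0],L[:,1])<45)&(L[:,2]>44)&(L[:,2]<60)]; print(q.mean(0),cv2.minAreaRect(q[:,:2].astype(np.float32)))
robot.grip(.27,20)
robot.goto([.5333,-.151,.41],att(0,0,1)); st("fwd")
h=handle(1.937)
robot.move_straight([h[0],h[1],.41],vel=.3); print(h,robot.sense()["t"])
print("contact",robot.move_straight(h+[0,0,-.006],vel=.2,contact_N=8)); st("at")
robot.grip(0,20); st("grip")
```

```text
False
down 40.84 [0.  0.5 1.3] [ 0.6  0.2 -0. ] Mz 0.05 0.596
grip 41.22 [0.4 0.5 1.9] [-0.5 -1.1  8.3] Mz -0.09 0.251
-32 41.48 [0.5 0.7 1.8] [ 0.5 -2.6 11. ] Mz 3.19 0.255
view 43.01 [-59.9  -0.7 191.9] [1.4 0.2 0.7] Mz -0.01 0.596
[-0.48280135  1.42883035 49.45155324] ((-0.127105712890625, 0.15731048583984375), (65.29193115234375, 24.447776794433594), 61.95726013183594)
fwd 44.23 [ 90.4  -1.6 299.6] [-0.8  0.7 -0.2] Mz 0.03 0.269
[ 0.64754851 -0.25852651  0.30166556] 44.9083
contact True
at 45.47 [169.8   0.3 128.6] [0.8 0.2 4.2] Mz 0.02 0.272
grip 45.72 [1.703e+02 1.000e-01 1.275e+02] [2.5 0.8 5.7] Mz -0.08 0.134
```

Run:
```python
from h import *
from plant import robot
def st(m): s=robot.sense(); print(m,round(s["t"],2),s["tcp_pos"].round(4),np.round(s["wrist_force"],1),round(s["opening"],3)); return np.linalg.norm(s["wrist_force"])
D=np.array(robot.sense()["tcp_pos"])-handle(1.937); print(D); D=np.array([0,0,np.clip(D[2],-.008,.004)])
for t in np.linspace(1.937,.12,8)[1:]:
    robot.move_straight(handle(t)+D,vel=.15)
    if st("%.2f"%t)>45: break
```

```text
[-0.00186298  0.00191157 -0.00225947]
1.68 46.1 [ 0.6202 -0.2323  0.2996] [-0.3  1.7  2.3] 0.127
1.42 46.5 [ 0.5947 -0.2079  0.2901] [-1.4  0.9  3.9] 0.127
1.16 46.9 [ 0.5715 -0.1855  0.2713] [-3.4  1.8  1.1] 0.13
0.90 47.3 [ 0.5526 -0.1673  0.2452] [-0.8  0.8 -1.4] 0.129
0.64 47.7 [ 0.5391 -0.1544  0.2136] [ 1.  -0.4 -2.4] 0.13
0.38 48.1 [ 0.5318 -0.1474  0.1781] [ 1.4 -1.1 -2.4] 0.128
0.12 48.5 [ 0.5311 -0.1467  0.1409] [ 0.6 -0.7 -2.1] 0.129
```

Run:
```python
from h import *
from plant import robot
def st(m): s=robot.sense(); print(m,round(s["t"],2),s["tcp_pos"].round(4),np.round(s["wrist_force"],1),round(s["opening"],3)); return np.linalg.norm(s["wrist_force"])
D=np.array([0,0,-.0023]); robot.grip(0,60)
for t in(.06,.02,-.01,-.03):
    robot.move_straight(handle(t)+D,vel=.08)
    if st(t)>35: break
robot.sleep(.2); st("hold")
robot.grip(.45,20); p=np.array(robot.sense()["tcp_pos"]); robot.move_straight(p+[0,0,.06],vel=.15)
robot.move_straight(N([-60,0,235]),vel=.25,attitude=att(30,0,1)); st("view")
f=robot.grab_frame("wrist"); np.savez("w9.npz",**f); g=robot.grab_frame("top"); cv2.imwrite("pics/end.png",cv2.resize(np.hstack([f["image"],g["image"]])[:,:,::-1],(800,300)))
W=cloud(f).reshape(-1,3); L=(W-N([0,0,0]))@RN*1000
q=L[(abs(L[:,0]-20)<60)&(abs(L[:,1])<70)&(abs(L[:,2]-63)<15)]; c,n,m=plane(q,[0,0,1],2.); print("cover",c,n)
```

```text
0.06 48.98 [ 0.5322 -0.1477  0.132 ] [-1.7 -2.8  4.4] 0.119
0.02 49.23 [ 0.5328 -0.1482  0.1263] [-0.1 -1.1  2.4] 0.111
-0.01 49.48 [ 0.5335 -0.1489  0.122 ] [-1.  -1.4  2.9] 0.114
-0.03 49.73 [ 0.5336 -0.149   0.1216] [-8.2 -0.6 21. ] 0.117
hold 49.92 [ 0.5336 -0.149   0.1216] [-7.8 -0.3 22. ] 0.111
view 51.85 [ 0.4782 -0.0961  0.2406] [-0.8 -0.5 -0.5] 0.449
cover [20.82307274  5.05592131 62.43337162] [0.00177699 0.00330217 0.99999297]
```

View pics/end.png

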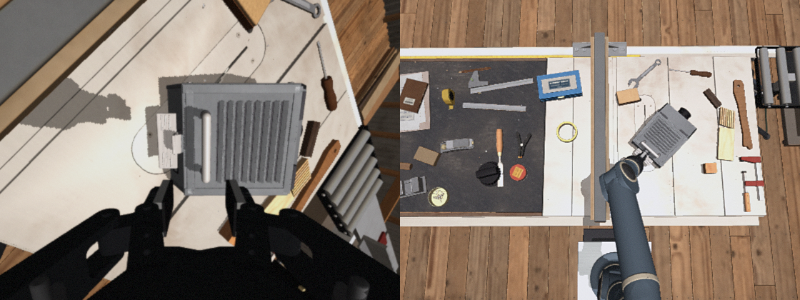

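The cover is flush, with the same plane normal as when it was first latched. The nose sits over its front edge at (178,143), and the bystanders are where they were.

```bash
python3 -c "
from plant import robot
print(robot.close_job())"
```

```text
the job is handed in; nothing more can be done
None
```

I handed the job in at about 52 s: the cap is screwed home with its bar about 28° clockwise of across, the cover is shut and latched, and the other things are where they were. On the way, one move bumped the handle (about 70 N at the wrist) and another knocked the opened cover back to about 0.08, unlatched, so I opened it a second time before fitting the cap.

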